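Clamp a circuit board: swing out the folding crank, then wind the handwheel

ROBOT

A 6-joint arm with a two-finger parallel gripper is mounted at the origin on a cart in front of the work surface, level with it; the furniture and walls round the work are solid. World frame = base frame: x ahead of the robot, y to its left, z up, the work surface at z = 0. Lengths are in m, angles in rad, forces in N, time in s.
With the tool pointing down it reaches from about 0.225 to 0.725 m from the base axis. Payload 3.1 kg.
Tool frame: the origin (TCP) lies at the very end of the fingers, on their centre line; the grasp point (between the pads) lies 19 mm behind it; z points along the fingers, y is the line along which they close (so a half turn about z gives the same grasp; the last joint's range is limited). The gripper opens to 85 mm and grips with 20 to 120 N. Pads are 22 mm wide; open, the fingers measure 114 mm over their backs; the gripper's body (76 mm by 85 mm) begins 54 mm behind the grasp point. The pads swing forward as they close: fully open they stand 13 mm farther back than shut.
Start: joints at [-1.281, 0.048, 0.099, 1.622, 0, 1.443], TCP at [0.213, -0.48, 0.193] pointing down, gripper open.
Joint ranges: [-2.91, 2.91], [-0.99, 1.94], [-1.21, 1.42], [-2.12, 2.29], [-1.49, 1.47], [-3.14, 3.14]. Speed limits (rad/s): [2.79, 2.79, 3.14, 3.14, 3.14, 3.14].

INTERFACE

Orientations are given as a 3x3 rotation matrix whose columns are the frame's x, y, z axes.
In Python, from plant import manip, grab_frame, order gives the robot as it stands. The module is installed in compiled form; this text tells all that it offers.
- The arm moves only by the shell command python3 -m creep 'ROWS'. ROWS is JSON, a list that holds one entry, the list of rows, each a list of 7 numbers: the shift along the tool's x, y, z in m, then the turn, a rotation vector about the tool's x, y, z in rad, then the closure, from 0 (fully open) to 1 (shut). A call has 1 to 5 rows; each row is the pose to reach, as a shift and turn from the pose commanded when the call began, along the tool's axes at that moment; what a row does not reach only later rows make up. A row lasts 1/12 s, in which the tool goes at most 41.7 mm and 7.16 degrees, less where a joint would pass 70% of its speed; a pose out of reach is approached as far as the arm can. A call with a gripper value outside its range is refused whole. The fingers move at their own pace and stop on an object; the grip force is fixed at half the most. Time passes only in rows, so rows that repeat a pose let the fingers close. It gives the time, the measured TCP pose, the force, the opening and the grip force at its end, in the units of the state.
- manip.read_state(): the state, without advancing time (a new reading comes with each control period).
- grab_frame(name): name is "scene" or "top" or "wrist"; returns a dict with "image" (480x640x3 uint8, red, green, blue), "z_map" (480x640 float32, m along the optical axis (not along the pixel's ray), 0 where there is no reading), "camera_matrix" (3x3 intrinsics, pixels), "world_to_cam" (4x4, takes a point from world to camera coordinates). Camera axes: x right, y down, z forward; pixel columns grow to the right and rows downward; lengths in m; the calibration is good to about 2 mm. The wrist camera is an equidistant fisheye: a pixel r from the principal point sees the ray r / f radians off the axis. A picture is of the moment at which its call begins.
- order.hand_in(): hands the job in; it is judged then, once.
The state is a dict: "t": time; "joint_pos": joint angles; "qd": joint speeds; "joint_torque": joint torques, N m; "eef_pos": TCP position; "eef_rot": TCP orientation; "contact_force": force on the tool from outside, world axes, zero at the start; "ft_torque": the same for the moment, N m; "grip_width": finger opening in m; "finger_force": force on a finger pad.
Only numpy, scipy, OpenCV 4.12 (cv2) and the standard library are available. Lean on these libraries where they do the work, as an engineer would, in place of code of your own. Each camera call takes 0.05 s, during which the arm holds its last target. There are 200 camera calls.

TASK

Clamp the circuit board that lies between the jaws of one of the two grey board clamps with handwheels. On that clamp, swing the folded crank handle up until it stands latched upright (this frees the wheel), then wind the handwheel half a turn clockwise, seen from above, to its stop, so that the jaw closes on the board. Leave the crank standing upright and the board lying flat.

Things in the scene. Friction and masses are not known exactly. Their poses are not given: they have to be found in the camera images.
- wheel_hub (a point): Hub top of the handwheel, on its upright axis, 61 mm above the worktop. Two alike fixed grey clamps (base 150 x 220 mm); this one has a green circuit board between its jaws. Wheel: spoked steel ring, 122 mm outer diameter, rim top 60 mm above the worktop. The frame turns with the wheel: x from hub to the crank's hinge; the hinge line is level, along y, 56 mm out along x and 21 mm above this point.
- grip_center (a point): Middle of the crank's black plastic grip, 41 mm from the hinge: a plain round sleeve 18 mm in diameter, 42 mm long, spinning freely on its rod. Folded, it lies level, inward from the hinge over the hub, 82 mm above the worktop (13 mm clear above the rim). Upright, it spans 102 to 144 mm above the worktop, 56 mm from the wheel's axis.
- holder_crank (a joint): Folding crank's hinge on the rim, rad: 0 folded flat inward over the hub, 1.571 upright (stop). Moves lightly; past about 72 degrees a sprung ball snaps in and latches it upright (2 N at the grip). Until about 65 degrees its short tail lies in a fixed fork (two steel horns 92 mm high, 66 to 78 mm from the axis, just outside the hinge), which locks the wheel.
- holder_wheel (a joint): Handwheel turn, rad: 0 parked at the lock fork, grows clockwise seen from above, 3.142 at its end stop, where the jaw is shut on the board. Light friction (0.06 N m); it stays where it is left. The jaw advances 3.8 mm per rad, 12 mm in all. Nothing stands higher than 50 mm in the crank's way.
- board_center (a point): Centre of the loose green circuit board, 78 x 52 mm, 2 mm thick with parts up to 12 mm high, lying flat on the clamp's bed between the jaws, about 105 mm from the wheel's axis. It needs no handling.
There are look-alikes about, which are no part of the job. Leave any yellow look-alike of the part that bears board_center alone.

How it is judged:
By the outcome, as a careful person would: the job done as asked, in the order asked, and still so for the second after the job is handed in, with the robot touching nothing.
It also fails if it takes over 43 s, if anything falls off the work surface, if the arm or the gripper's body presses on something with over 40 N, if the wrist force passes 120 N, or if a joint passes its speed limit or range.

## Working session

There is one attempt and no reset: what is moved stays moved. The work goes in short steps, Python scripts to look and compute and a shell command to move; the robot and the scene stay as the last step left them, time stands still between calls to the robot, and variables do not carry over. Pictures are saved under pics/ and viewed, at most 13 in all, crops included, and the job is handed in when it is done.

```bash
mkdir -p pics; cat > h.py <<'E'
import numpy as np,cv2
from plant import manip,grab_frame,order
def save(f,name,crop=None,s=1):
    im=f["image"]
    if crop: a,b,c,d=crop; im=im[b:d,a:c]
    im=cv2.resize(im,None,fx=s,fy=s,interpolation=cv2.INTER_CUBIC)
    cv2.imwrite("pics/"+name,im[:,:,::-1])
def px(f,u,v,zworld=None):
    K=f["camera_matrix"];T=f["world_to_cam"];R=T[:3,:3];t=T[:3,3]
    r=np.array([(u-K[0,2])/K[0,0],(v-K[1,2])/K[1,1],1.])
    c=-R.T@t; d=R.T@r
    if zworld is None: return c+d*f["z_map"][v,u]
    return c+d*(zworld-c[2])/d[2]
E
python3 - <<'E'
from h import *
for n in("scene","top"):
    f=grab_frame(n);save(f,n+"0.png");np.savez(n+"0.npz",**f)
s=manip.read_state();print(s["t"],s["eef_pos"],s["eef_rot"])
E
```

```text
0.1 [ 0.21284155 -0.47922839  0.19192662] [[ 9.13983860e-01  4.05750140e-01 -5.72541440e-04]
 [ 4.05750421e-01 -9.13981577e-01  2.06677807e-03]
 [ 3.15303161e-04 -2.12131072e-03 -9.99997700e-01]]
```

View pics/top0.png

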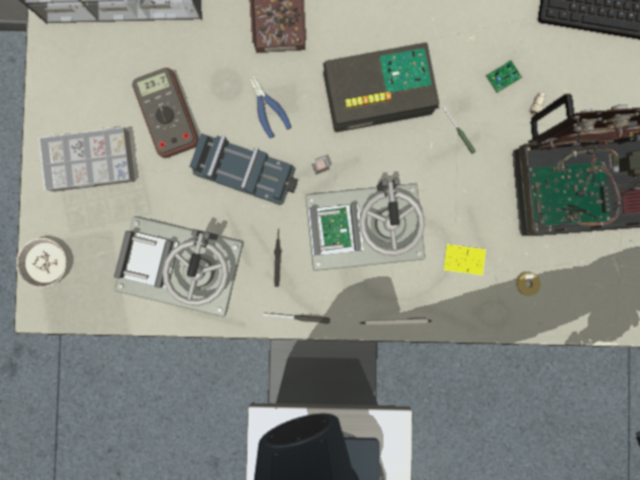

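View pics/scene0.png

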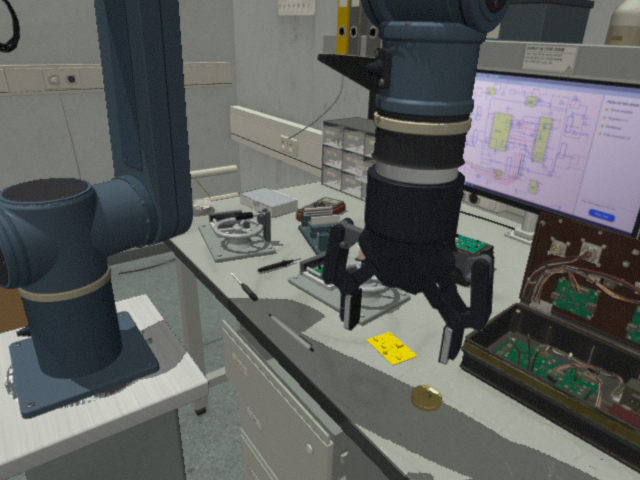

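The top view shows the target clamp with the green board at (335,228). Its wheel is around (392,221), and the crank hinge and fork are at about (388,185). The other clamp, at (180,265), holds a white board. I'll enlarge the target.

```bash
python3 - <<'E'
from h import *
f=dict(np.load("top0.npz"));save(f,"crop1.png",(300,165,440,275),5.5)
for u,v in((388,185),(392,212),(393,220),(335,228)):print(u,v,px(f,u,v))
E
```

```text
388 185 [ 0.57928103 -0.09612014  0.05246156]
392 212 [ 0.52558895 -0.09817431  0.091528  ]
393 220 [ 0.51151828 -0.10047432  0.08991336]
335 228 [ 0.49858009 -0.00061568  0.02147997]
```

View pics/crop1.png

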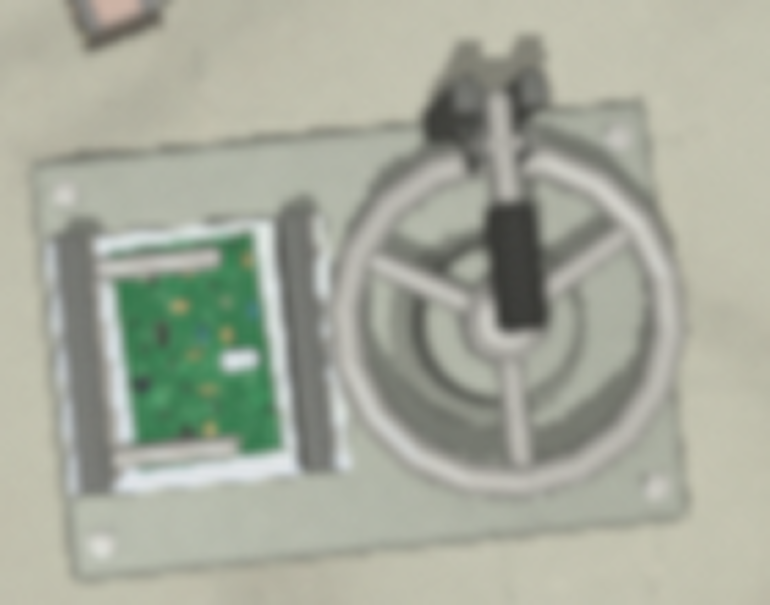

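The enlarged crop shows the wheel ring centred at crop (509,321), with the grip spanning (490–543, 203–330). The fork is at (500,80) and the crank rod points away from the robot. Next I'll convert these to world positions.

```bash
python3 - <<'E'
from h import *
f=dict(np.load("top0.npz"))
c=lambda x,y,z:px(f,300+x/5.5-.4,165+y/5.5-.4,z)
hub=c(509,321,.06);print("hub",hub,"cam",-f["world_to_cam"][:3,:3].T@f["world_to_cam"][:3,3])
for n,p in dict(gripc=(516,267,.091),inner=(522,330,.088),outer=(510,203,.088),rodout=(497,100,.084),hornL=(467,55,.092),hornR=(530,52,.092),ringL=(332,321,.058),ringR=(686,321,.058),bot=(515,493,.058)).items():
    w=c(*p);d=w-hub;print(n,w,np.hypot(*d[:2]),np.degrees(np.arctan2(d[1],d[0])))
e1=c(35,160,.01)-c(645,100,.01);print("edge",np.degrees(np.arctan2(e1[1],e1[0])))
E
```

```text
hub [ 0.50822419 -0.10390149  0.06      ] cam [0.44840948 0.03978133 0.94579525]
gripc [ 0.5236562  -0.10081878  0.091     ] 0.01573689966580329 11.296785065989333
inner [ 0.50351202 -0.10362798  0.088     ] 0.004720106074612524 176.67804850168008
outer [ 0.54468341 -0.09898722  0.088     ] 0.036788919576954446 7.676537543943658
rodout [ 0.57874205 -0.09477575  0.084     ] 0.07110589436795288 7.373688670565229
hornL [ 0.59191522 -0.08354723  0.092     ] 0.0861306242870802 13.669357726898351
hornR [ 0.5933801  -0.10392564  0.092     ] 0.0851559151709857 -0.016246733439844153
ringL [ 0.50696836 -0.04484591  0.058     ] 0.05906893403055726 91.21822043899887
ringR [ 0.50975122 -0.16365259  0.058     ] 0.059770608122826786 -88.5360415964479
bot [ 0.45075737 -0.10728381  0.058     ] 0.057566274949797276 -176.63163577033035
edge 96.9992967167473
```

```bash
python3 -m creep '[[[0.15,-0.075,0,0,0,0,0.4],[0.15,-0.075,0,0,0,0,0.4],[0.15,-0.075,0,0,0,0,0.4],[0.15,-0.075,0,0,0,0,0.4],[0.15,-0.075,0,0,0,0,0.4]]]'
python3 -m creep '[[[0.15,-0.075,0,0,0,0,0.4],[0.15,-0.075,0,0,0,0,0.4],[0.15,-0.075,0,0,0,0,0.4],[0.15,-0.075,0,0,0,0,0.4],[0.15,-0.075,0,0,0,0,0.4]]]'
python3 -m creep '[[[0.13,-0.069,0,0,0,0.29,0.4],[0.13,-0.069,0,0,0,0.29,0.4],[0.13,-0.069,0,0,0,0.29,0.4],[0.13,-0.069,0,0,0,0.29,0.4],[0.13,-0.069,0,0,0,0.29,0.4]]]'
python3 - <<'E'
from h import *
f=grab_frame("wrist");save(f,"wrist1.png");np.savez("wrist1.npz",**f)
s=manip.read_state();print(s["t"],s["eef_pos"],s["eef_rot"].round(3),s["grip_width"]);print(f["camera_matrix"],f["world_to_cam"])
E
```

```text
t: 0.52
eef_pos: [0.3232, -0.3447, 0.1929]
eef_rot: [[0.911, 0.413, 0.002], [0.413, -0.911, 0.004], [0.004, -0.003, -1.0]]
contact_force: [-0.6, 0.6, 1.0]
grip_width: 0.051
finger_force: 0.0
t: 0.93
eef_pos: [0.4295, -0.2154, 0.1925]
eef_rot: [[0.911, 0.413, 0.002], [0.413, -0.911, 0.004], [0.003, -0.003, -1.0]]
contact_force: [-1.2, 0.5, -0.3]
grip_width: 0.0511
finger_force: 0.0
t: 1.35
eef_pos: [0.5195, -0.1012, 0.1919]
eef_rot: [[0.991, 0.133, 0.0], [0.133, -0.991, 0.003], [0.001, -0.003, -1.0]]
contact_force: [-0.7, -0.4, -1.0]
grip_width: 0.0514
finger_force: 0.0
1.4 [ 0.51787564 -0.10351868  0.19197182] [[ 0.991  0.132 -0.002]
 [ 0.132 -0.991  0.001]
 [-0.001 -0.001 -1.   ]] 0.05101514162443876
[[371.64829954   0.         324.6932531 ]
 [  0.         371.64829954 237.89507118]
 [  0.           0.           1.        ]] [[ 0.13347508 -0.99104642 -0.00337643 -0.16851505]
 [-0.94877795 -0.12876527  0.28851326  0.4426899 ]
 [-0.2863648  -0.03530585 -0.95746995  0.523581  ]
 [ 0.          0.          0.          1.        ]]
```

View pics/wrist1.png

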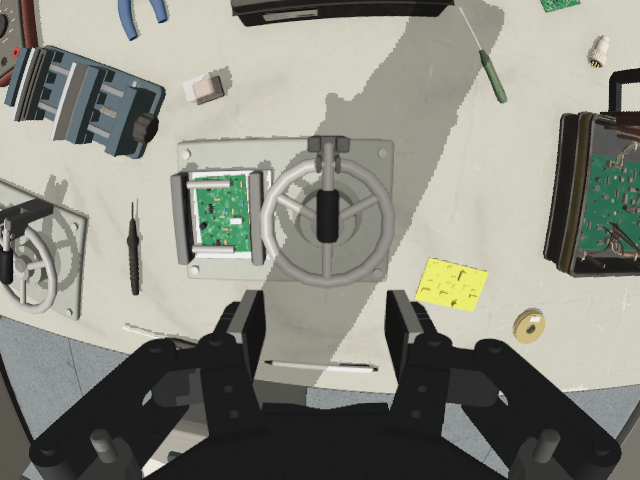

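The wrist view shows the grip spanning (317–338, 191–242) and aligned with the tool's x axis. The wheel ring is centred around (328,221), with the fork at (328,144).

```bash
cat >> h.py <<'E'
def wpx(f,u,v,z):
    K=f["camera_matrix"];T=f["world_to_cam"];R=T[:3,:3];c=-R.T@T[:3,3]
    a=np.array([u-K[0,2],v-K[1,2]])/K[0,0];r=np.hypot(*a)
    d=R.T@np.r_[a/r*np.sin(r),np.cos(r)]
    return c+d*(z-c[2])/d[2]
E
python3 - <<'E'
from h import *
f=dict(np.load("wrist1.npz"))
for n,p in dict(hubring=(328,221,.058),gin=(327,242,.085),gout=(327,191,.085),gripc=(327,216,.089),fork=(328,144,.092),L=(261,221,.058),R=(395,221,.058)).items():print(n,wpx(f,*p))
E
```

```text
hubring [ 0.513895   -0.10393914  0.058     ]
gin [ 0.50310033 -0.10445937  0.085     ]
gout [ 0.54458591 -0.09880601  0.085     ]
gripc [ 0.52553234 -0.10138898  0.089     ]
fork [ 0.58149333 -0.09453309  0.092     ]
L [ 0.50610166 -0.04532377  0.058     ]
R [ 0.52203497 -0.1626233   0.058     ]
```

```bash
python3 -m creep '[[[-0.015,-0.002,0.071,0,0.52,0,0.5],[-0.015,-0.002,0.071,0,0.52,0,0.5],[-0.015,-0.002,0.071,0,0.52,0,0.5],[-0.015,-0.002,0.071,0,0.52,0,0.5],[-0.015,-0.002,0.071,0,0.52,0,0.5]]]'
python3 -m creep '[[[0,0,0,0,0,0,0.5],[0,0,0,0,0,0,0.5]]]'
python3 - <<'E'
from h import *
s=manip.read_state();R=s["eef_rot"];print(s["eef_pos"],R.round(3),s["joint_pos"].round(2) if hasattr(s["joint_pos"],'round') else s["joint_pos"])
print(np.array(R).T@(np.array([.5325,-.1003,.069])-s["eef_pos"]))
E
```

```text
t: 1.82
eef_pos: [0.4989, -0.1057, 0.1182]
eef_rot: [[0.861, 0.125, 0.493], [0.108, -0.992, 0.063], [0.497, -0.001, -0.868]]
contact_force: [-0.0, 1.0, 0.9]
grip_width: 0.0429
finger_force: 0.0
t: 1.98
eef_pos: [0.4995, -0.1063, 0.1198]
eef_rot: [[0.863, 0.123, 0.49], [0.107, -0.992, 0.061], [0.494, -0.0, -0.869]]
contact_force: [0.2, -0.3, 1.0]
grip_width: 0.0423
finger_force: 0.0
[ 0.49949398 -0.10628186  0.11979644] [[ 0.863  0.123  0.49 ]
 [ 0.107 -0.992  0.061]
 [ 0.494 -0.    -0.869]] [-0.57 -0.56 -0.65  1.07  0.32  2.52]
[ 0.00402762 -0.00183628  0.06071132]
```

```bash
python3 -m creep '[[[0.004,-0.002,0.03,0,0,0,0.5],[0.004,-0.002,0.045,0,0,0,0.5],[0.004,-0.002,0.06,0,0,0,0.5],[0.004,-0.002,0.06,0,0,0,0.5]]]'
python3 - <<'E'
from h import *
f=grab_frame("wrist");save(f,"wrist2.png",(160,60,500,400),1.7)
s=manip.read_state();print(s["eef_pos"],s["contact_force"])
E
```

```text
t: 2.32
eef_pos: [0.5359, -0.0993, 0.0712]
eef_rot: [[0.862, 0.128, 0.49], [0.111, -0.992, 0.064], [0.494, -0.0, -0.869]]
contact_force: [-0.5, 1.0, -0.2]
grip_width: 0.0426
finger_force: 0.0
[ 0.53593628 -0.09939028  0.07237611] [-0.09231781 -0.04022134 -0.3380531 ]
```

View pics/wrist2.png

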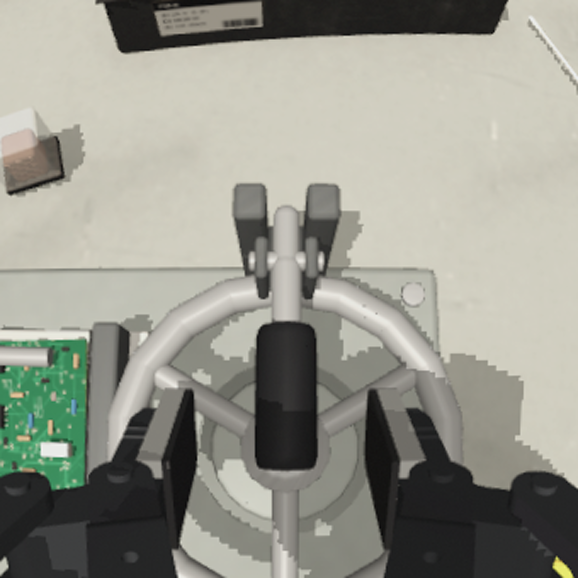

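The fingers straddle the grip, which sits at crop (287,395) midway between the pads at x≈180 and 380. I'll close on it.

```bash
python3 -m creep '[[[-0.002,0,0.003,0,0,0,1],[-0.002,0,0.003,0,0,0,1],[-0.002,0,0.003,0,0,0,1],[-0.002,0,0.003,0,0,0,1],[-0.002,0,0.003,0,0,0,1]]]'
python3 - <<'E'
from h import *
s=manip.read_state()
hub=np.array([.5085,-.1038]);a=np.radians(7.4);u=np.r_[np.cos(a),np.sin(a),0];H=np.r_[hub,.082]+.056*u
R=np.array(s["eef_rot"]);p=s["eef_pos"];print(p,s["contact_force"])
r=p-H;print("rel u,z",r@u,r[2])
E
```

```text
t: 2.78
eef_pos: [0.5349, -0.0994, 0.0693]
eef_rot: [[0.86, 0.127, 0.494], [0.111, -0.992, 0.062], [0.498, 0.001, -0.867]]
contact_force: [0.4, 0.7, 0.2]
grip_width: 0.0002
finger_force: 0.0
[ 0.53491119 -0.09935397  0.06931972] [0.40592853 0.72935811 0.15946567]
rel u,z -0.029236154408917303 -0.012680284968942787
```

```bash
python3 - <<'E'
from h import *
f=grab_frame("wrist");g=grab_frame("scene")
a=cv2.resize(f["image"][60:400,160:500],(400,400));b=cv2.resize(g["image"][130:350,270:490],(400,400))
cv2.imwrite("pics/m3.png",np.hstack([a,b])[:,:,::-1])
E
```

```text
(no output)
```

View pics/m3.png

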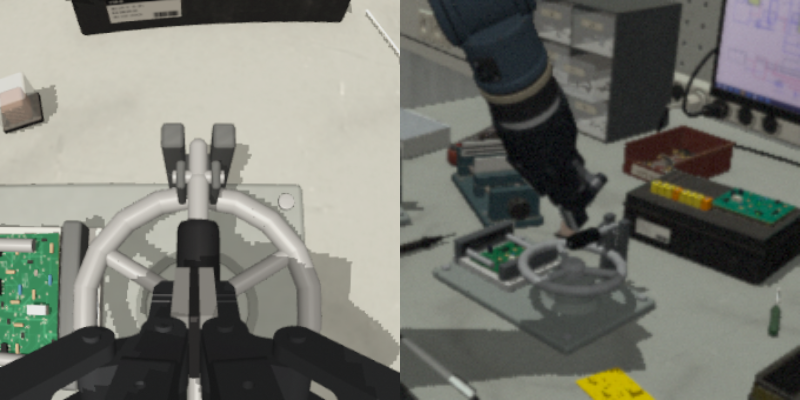

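The grip is not in the pads. The left panel shows the closed tips at about (197,315) covering its inner end, and the right panel shows the tip at (572,232) above or beside that end. I'll measure with the scene depth.

```bash
python3 - <<'E'
from h import *
np.set_printoptions(precision=3,suppress=True)
g=grab_frame("scene");np.savez("s3.npz",**g);s=manip.read_state();print(s["eef_pos"])
T=g["world_to_cam"];K=g["camera_matrix"]
def proj(p):
    c=T[:3,:3]@p+T[:3,3];q=K@c;return q[:2]/q[2],c[2]
hub=np.array([.5085,-.1038]);a=np.radians(7.4);u=np.r_[np.cos(a),np.sin(a),0];H=np.r_[hub,.082]+.056*u
print("TCP",proj(s["eef_pos"]));
for n,d in(("hinge",0),("gout",.02),("gin",.062)):print(n,proj(H-d*u))
for v in range(230,276,4):print(v,[tuple((px(g,uu,v)*1000).round().astype(int)) if g["z_map"][v,uu]>0 else 0 for uu in range(350,386,6)])
save(g,"m4.png",(330,210,410,290),7)
E
```

```text
[ 0.535 -0.099  0.069]
TCP (array([372.923, 264.772]), np.float64(0.9587665995834015))
hinge (array([383.34, 255.07]), np.float64(0.9710405428025991))
gout (array([376.959, 257.819]), np.float64(0.9584757489490772))
gin (array([362.999, 263.833]), np.float64(0.932089681856681))
230 [(np.int64(469), np.int64(-99), np.int64(160)), (np.int64(461), np.int64(-126), np.int64(171)), (np.int64(463), np.int64(-139), np.int64(176)), (np.int64(472), np.int64(-145), np.int64(176)), (np.int64(472), np.int64(-161), np.int64(182)), (np.int64(480), np.int64(-167), np.int64(182))]
234 [(np.int64(466), np.int64(-103), np.int64(154)), (np.int64(462), np.int64(-125), np.int64(163)), (np.int64(477), np.int64(-124), np.int64(159)), (np.int64(468), np.int64(-151), np.int64(171)), (np.int64(468), np.int64(-166), np.int64(177)), (np.int64(770), np.int64(132), np.int64(-1))]
238 [(np.int64(683), np.int64(154), np.int64(-1)), (np.int64(468), np.int64(-119), np.int64(151)), (np.int64(481), np.int64(-121), np.int64(149)), (np.int64(472), np.int64(-147), np.int64(161)), (np.int64(469), np.int64(-165), np.int64(16
[... 1889 characters left out ...]
np.int64(510), np.int64(-112), np.int64(78)), (np.int64(553), np.int64(-83), np.int64(54)), (np.int64(558), np.int64(-95), np.int64(58))]
270 [(np.int64(522), np.int64(-43), np.int64(35)), (np.int64(542), np.int64(-39), np.int64(28)), (np.int64(519), np.int64(-84), np.int64(55)), (np.int64(604), np.int64(-11), np.int64(-2)), (np.int64(613), np.int64(-21), np.int64(0)), (np.int64(559), np.int64(-96), np.int64(49))]
274 [(np.int64(524), np.int64(-42), np.int64(25)), (np.int64(539), np.int64(-44), np.int64(21)), (np.int64(502), np.int64(-104), np.int64(59)), (np.int64(511), np.int64(-112), np.int64(60)), (np.int64(602), np.int64(-34), np.int64(-1)), (np.int64(572), np.int64(-84), np.int64(30))]
```

View pics/m4.png

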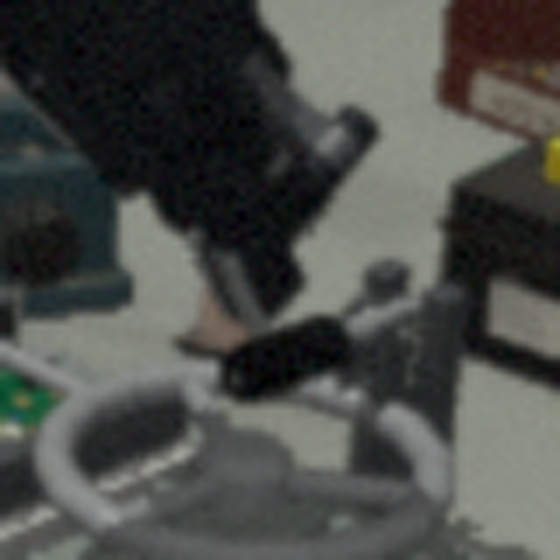

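```bash
python3 - <<'E'
from h import *
np.set_printoptions(precision=3,suppress=True)
f=grab_frame("wrist");s=manip.read_state();T=f["world_to_cam"];K=f["camera_matrix"]
def proj(p):
    c=T[:3,:3]@p+T[:3,3];th=np.arctan2(np.hypot(c[0],c[1]),c[2]);return K[:2,2]+K[0,0]*th*c[:2]/np.hypot(c[0],c[1]),c[2]
R=np.array(s["eef_rot"])
for d in(0,.019,.04,.06):print(d,proj(s["eef_pos"]-d*R[:,2]))
def w(u,v):
    a=np.array([u-K[0,2],v-K[1,2]])/K[0,0];r=np.hypot(*a);d=np.r_[a/r*np.sin(r),np.cos(r)];d/=d[2]
    return T[:3,:3].T@(d*f["z_map"][v,u]-T[:3,3])
for v in range(240,345,6):
  for u in(319,327,335):
    p=w(u,v);print(v,u,p,"tool",R.T@(p-s["eef_pos"]),end=" | ")
  print()
E
```

```text
0 (array([325.533, 272.882]), np.float64(0.19483202065226862))
0.019 (array([325.596, 287.85 ]), np.float64(0.17664298839172948))
0.04 (array([325.68 , 308.168]), np.float64(0.15653932115639677))
0.06 (array([325.779, 332.47 ]), np.float64(0.13739297140846082))
240 319 [ 0.564 -0.091  0.011] tool [-0.002 -0.004  0.065] | 240 327 [ 0.548 -0.098  0.087] tool [ 0.021  0.001 -0.009] | 240 335 [ 0.549 -0.102  0.087] tool [ 0.021  0.005 -0.009] | 
246 319 [ 0.544 -0.095  0.089] tool [ 0.019 -0.003 -0.012] | 246 327 [ 0.545 -0.098  0.09 ] tool [ 0.019  0.001 -0.014] | 246 335 [ 0.545 -0.102  0.09 ] tool [ 0.019  0.004 -0.014] | 
252 319 [ 0.541 -0.095  0.092] tool [ 0.018 -0.003 -0.017] | 252 327 [ 0.541 -0.099  0.092] tool [ 0.018  0.001 -0.017] | 252 335 [ 0.542 -0.103  0.091] tool [ 0.017  0.004 -0.016] | 
258 319 [ 0.539 -0.095  0.089] tool [ 0.014 -0.003 -0.016] | 258 327 [ 0.539 -0.099  0.092] tool [ 0.015  0.001 -0.018] | 258 335 [ 0.539 -0.103  0.091] tool [ 0.014  0.004 -0.017] | 
264 319 [ 0.535 -0.096  0.09 ] tool [ 0.012 -0.003 -0.018] | 264 327 [ 0.536 -0.1    0.091] tool [ 0.0
[... 1772 characters left out ...]
l [ 0.011 -0.002 -0.073] | 324 327 [ 0.508 -0.103  0.138] tool [ 0.011  0.    -0.073] | 324 335 [ 0.509 -0.105  0.137] tool [ 0.011  0.003 -0.073] | 
330 319 [ 0.506 -0.1    0.14 ] tool [ 0.011 -0.002 -0.076] | 330 327 [ 0.506 -0.103  0.139] tool [ 0.01   0.    -0.075] | 330 335 [ 0.507 -0.106  0.139] tool [ 0.01   0.003 -0.076] | 
336 319 [ 0.504 -0.101  0.139] tool [ 0.009 -0.002 -0.077] | 336 327 [ 0.504 -0.103  0.138] tool [ 0.008  0.    -0.076] | 336 335 [ 0.505 -0.106  0.146] tool [ 0.012  0.003 -0.082] | 
342 319 [ 0.502 -0.101  0.14 ] tool [ 0.007 -0.002 -0.078] | 342 327 [ 0.502 -0.104  0.136] tool [ 0.005  0.    -0.075] | 342 335 [ 0.503 -0.106  0.15 ] tool [ 0.012  0.003 -0.086] |
```

Both cameras put the real fingertips about 40 mm behind the reported TCP: the pad edge sits at tool z ≈ -0.041, and the reported z of 0.069 is really about 0.104. I'll allow for that offset by opening, advancing 40 mm, and closing again.

```bash
python3 -m creep '[[[0,0,0,0,0,0,0.5],[0,0,0,0,0,0,0.5],[0,0,0,0,0,0,0.5],[0,0,0,0,0,0,0.5],[0,0,0,0,0,0,0.5]]]'
python3 -m creep '[[[0,0,0.015,0,0,0,0.5],[0,0,0.03,0,0,0,0.5],[0,0,0.04,0,0,0,0.5],[0,0,0.04,0,0,0,0.5]]]'
python3 -m creep '[[[0,0,0,0,0,0,1],[0,0,0,0,0,0,1],[0,0,0,0,0,0,1],[0,0,0,0,0,0,1],[0,0,0,0,0,0,1]]]'
```

```text
t: 3.4
eef_pos: [0.5345, -0.0989, 0.0683]
eef_rot: [[0.861, 0.127, 0.493], [0.111, -0.992, 0.063], [0.497, -0.0, -0.868]]
contact_force: [0.2, -0.1, 0.4]
grip_width: 0.0427
finger_force: 0.0
t: 3.73
eef_pos: [0.5529, -0.0954, 0.0307]
eef_rot: [[0.863, 0.128, 0.489], [0.11, -0.992, 0.065], [0.494, -0.002, -0.87]]
contact_force: [-1.0, 0.1, 0.4]
grip_width: 0.0428
finger_force: 0.0
t: 4.15
eef_pos: [0.5543, -0.0983, 0.0343]
eef_rot: [[0.861, 0.125, 0.493], [0.11, -0.992, 0.059], [0.497, 0.003, -0.868]]
contact_force: [-2.4, -4.5, 0.3]
grip_width: 0.0162
finger_force: 58.6
```

Gripped, with 16 mm opening and 59 N. Next I'll work out the lifting arc.

```bash
python3 - <<'E'
import numpy as np
r,L,k=.037,.055,.6
def pose(p):
    th=np.radians(29.7-k*p);p=np.radians(p)
    return np.array([-r*np.cos(p)+L*np.sin(th),r*np.sin(p)-L*np.cos(th)]),th
for lo in(0,30,60):
    e0,t0=pose(lo)
    for d in range(6,31,6):
        e,t=pose(lo+d);dx=e-e0
        print(lo+d,"x %.4f z %.4f ry %.3f"%(dx@[np.cos(t0),np.sin(t0)],dx@[np.sin(t0),-np.cos(t0)],t-t0))
E
```

```text
6 x -0.0014 z -0.0034 ry -0.063
12 x -0.0024 z -0.0067 ry -0.126
18 x -0.0031 z -0.0100 ry -0.188
24 x -0.0034 z -0.0132 ry -0.251
30 x -0.0035 z -0.0163 ry -0.314
36 x -0.0007 z -0.0029 ry -0.063
42 x -0.0012 z -0.0056 ry -0.126
48 x -0.0013 z -0.0083 ry -0.188
54 x -0.0013 z -0.0108 ry -0.251
60 x -0.0010 z -0.0132 ry -0.314
66 x -0.0002 z -0.0022 ry -0.063
72 x -0.0002 z -0.0043 ry -0.126
78 x -0.0000 z -0.0063 ry -0.188
84 x 0.0003 z -0.0081 ry -0.251
90 x 0.0008 z -0.0096 ry -0.314
```

```bash
python3 -m creep '[[[-0.0014,0,-0.0034,0,-0.063,0,1],[-0.0024,0,-0.0067,0,-0.126,0,1],[-0.0031,0,-0.010,0,-0.188,0,1],[-0.0034,0,-0.0132,0,-0.251,0,1],[-0.0035,0,-0.0163,0,-0.314,0,1]]]'
python3 -m creep '[[[-0.0007,0,-0.0029,0,-0.063,0,1],[-0.0012,0,-0.0056,0,-0.126,0,1],[-0.0013,0,-0.0083,0,-0.188,0,1],[-0.0013,0,-0.0108,0,-0.251,0,1],[-0.001,0,-0.0132,0,-0.314,0,1]]]'
```

```text
t: 4.57
eef_pos: [0.5401, -0.0999, 0.042]
eef_rot: [[0.973, 0.125, 0.193], [0.123, -0.992, 0.021], [0.194, 0.003, -0.981]]
contact_force: [4.5, -8.3, -17.6]
grip_width: 0.0164
finger_force: 58.8
t: 4.98
eef_pos: [0.5315, -0.1011, 0.0544]
eef_rot: [[0.984, 0.126, -0.128], [0.124, -0.992, -0.019], [-0.129, 0.003, -0.992]]
contact_force: [-12.3, -8.5, -8.9]
grip_width: 0.0166
finger_force: 59.1
```

```bash
python3 -m creep '[[[-0.0002,0,-0.0022,0,-0.063,0,1],[-0.0002,0,-0.0043,0,-0.126,0,1],[0,0,-0.0063,0,-0.188,0,1],[0.0003,0,-0.0081,0,-0.251,0,1],[0.0008,0,-0.0096,0,-0.314,0,1]]]'
python3 -m creep '[[[0,0,0,0,0,0,1],[0,0,0,0,0,0,1],[0,0,0,0,0,0,1]]]'
python3 - <<'E'
from h import *
f=grab_frame("wrist");g=grab_frame("scene")
a=cv2.resize(f["image"][60:400,160:500],(400,400));b=cv2.resize(g["image"][130:350,270:490],(400,400))
cv2.imwrite("pics/m5.png",np.hstack([a,b])[:,:,::-1])
E
```

```text
t: 5.4
eef_pos: [0.5334, -0.101, 0.0684]
eef_rot: [[0.896, 0.128, -0.426], [0.115, -0.992, -0.056], [-0.43, 0.002, -0.903]]
contact_force: [-14.4, -9.4, 2.2]
grip_width: 0.0161
finger_force: 58.7
t: 5.65
eef_pos: [0.5353, -0.1007, 0.0678]
eef_rot: [[0.898, 0.128, -0.421], [0.115, -0.992, -0.056], [-0.424, 0.002, -0.906]]
contact_force: [-12.9, -7.9, -1.7]
grip_width: 0.0162
finger_force: 58.7
```

View pics/m5.png

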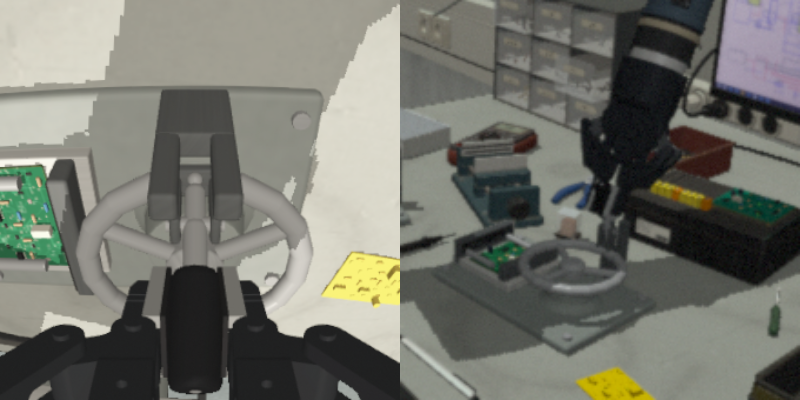

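The left panel shows the grip held between the pads at (195,330) and the crank nearly upright, around 80°. I'll push it a few millimetres outward against the stop.

```bash
python3 -m creep '[[[0.003,0,-0.001,0,0,0,1],[0.006,0,-0.002,0,0,0,1],[0.006,0,-0.002,0,0,0,1]]]'
python3 -m creep '[[[0.004,0,-0.002,0,0,0,1],[0.004,0,-0.002,0,0,0,1]]]'
```

```text
t: 6.0
eef_pos: [0.5412, -0.0999, 0.0682]
eef_rot: [[0.898, 0.128, -0.42], [0.115, -0.992, -0.056], [-0.424, 0.002, -0.906]]
contact_force: [-12.9, -7.2, 1.0]
grip_width: 0.0162
finger_force: 58.5
t: 6.17
eef_pos: [0.5462, -0.0993, 0.0681]
eef_rot: [[0.899, 0.128, -0.419], [0.115, -0.992, -0.056], [-0.423, 0.002, -0.906]]
contact_force: [-12.7, -6.4, -0.6]
grip_width: 0.016
finger_force: 58.5
```

```bash
python3 -m creep '[[[0.003,0,-0.001,0,0,0,1],[0.005,0,-0.002,0,0,0,1],[0.005,0,-0.002,0,0,0,1]]]'
python3 -m creep '[[[0.003,0,-0.001,0,0,0,1],[0.005,0,-0.002,0,0,0,1],[0.005,0,-0.002,0,0,0,1]]]'
```

```text
t: 6.42
eef_pos: [0.5493, -0.0989, 0.0678]
eef_rot: [[0.897, 0.128, -0.424], [0.115, -0.992, -0.056], [-0.427, 0.001, -0.904]]
contact_force: [-17.1, -8.4, -0.7]
grip_width: 0.0164
finger_force: 58.7
t: 6.67
eef_pos: [0.5499, -0.0988, 0.0679]
eef_rot: [[0.892, 0.128, -0.434], [0.115, -0.992, -0.056], [-0.438, 0.0, -0.899]]
contact_force: [-25.5, -10.1, -0.5]
grip_width: 0.0161
finger_force: 58.7
```

The stop is reached: the force is rising with no more motion. I'll release, then back off along the tool axis.

```bash
python3 -m creep '[[[-0.004,0,0.001,0,0,0,1],[-0.004,0,0.001,0,0,0,0.5],[-0.004,0,0.001,0,0,0,0.5],[-0.004,0,0.001,0,0,0,0.5],[-0.004,0,0.001,0,0,0,0.5]]]'
python3 -m creep '[[[0,0,-0.03,0,0,0,0.5],[0,0,-0.06,0,0,0,0.5],[0,0,-0.08,0,0,0,0.5],[0,0,-0.08,0,0,0,0.5]]]'
python3 -m creep '[[[0,0,-0.01,0,0.1,0,0.5],[0,0,-0.02,0,0.2,0,0.5],[0,0,-0.02,0,0.3,0,0.5],[0,0,-0.02,0,0.43,0,0.5],[0,0,-0.02,0,0.43,0,0.5]]]'
python3 - <<'E'
from h import *
s=manip.read_state();print(s["eef_pos"],np.array(s["joint_pos"]).round(2))
f=grab_frame("wrist");g=grab_frame("top");np.savez("w6.npz",**f);np.savez("t6.npz",**g)
a=cv2.resize(f["image"][60:400,160:500],(400,400));b=cv2.resize(g["image"][150:270,320:440],(400,400))
cv2.imwrite("pics/m6.png",np.hstack([a,b])[:,:,::-1])
E
```

```text
t: 7.08
eef_pos: [0.5599, -0.0953, 0.0685]
eef_rot: [[0.906, 0.128, -0.404], [0.117, -0.992, -0.052], [-0.407, -0.0, -0.913]]
contact_force: [-0.8, 0.3, 0.5]
grip_width: 0.0425
finger_force: 0.0
t: 7.42
eef_pos: [0.5945, -0.0911, 0.1454]
eef_rot: [[0.909, 0.128, -0.397], [0.117, -0.992, -0.053], [-0.401, 0.002, -0.916]]
contact_force: [0.4, -0.7, 0.9]
grip_width: 0.0427
finger_force: 0.0
t: 7.83
eef_pos: [0.5889, -0.088, 0.1557]
eef_rot: [[0.992, 0.127, 0.0], [0.127, -0.992, 0.005], [0.001, -0.004, -1.0]]
contact_force: [-1.7, 1.0, -1.7]
grip_width: 0.0429
finger_force: 0.0
[ 0.58886527 -0.08804928  0.15566025] [-0.26  0.23  0.22  1.57  0.    2.75]
```

View pics/m6.png

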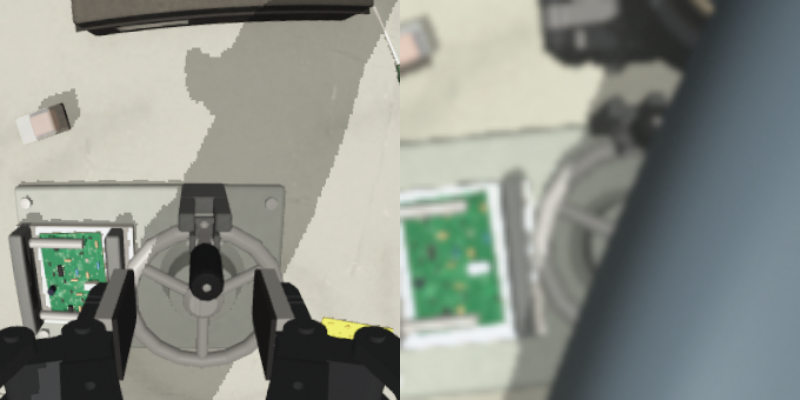

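The left panel shows the crank standing up, with the grip end at (207,288). I'll check its position and height from the depth.

```bash
python3 - <<'E'
from h import *
np.set_printoptions(precision=4,suppress=True)
f=dict(np.load("w6.npz"));T=f["world_to_cam"];K=f["camera_matrix"]
V,U=np.mgrid[255:325,318:356];ax=(U-K[0,2])/K[0,0];ay=(V-K[1,2])/K[0,0];r=np.hypot(ax,ay)
d=np.stack([ax/r*np.sin(r)/np.cos(r),ay/r*np.tan(r),np.ones_like(r)],-1)*f["z_map"][V,U][...,None]
P=(d-T[:3,3])@T[:3,:3];z=P[...,2]
for lo,hi in((.103,.112),(.112,.122),(.122,.132),(.132,.140),(.140,.15)):
    m=(z>lo)&(z<hi);q=P[m];print(lo,m.sum(),q.mean(0) if m.any() else 0,(q.min(0),q.max(0)) if m.any() else 0)
R=np.array([[.992,.127,0],[.127,-.992,.005],[0,-.004,-1]]);e=np.array([.5889,-.0880,.1557])
q=P[z>.139].mean(0);print("top in tool",R.T@(q-e))
E
```

```text
0.103 96 [ 0.5722 -0.096   0.1084] (array([ 0.5626, -0.1056,  0.1041]), array([ 0.5747, -0.0882,  0.1119]))
0.112 154 [ 0.572  -0.0955  0.1172] (array([ 0.5632, -0.1053,  0.112 ]), array([ 0.5744, -0.0881,  0.122 ]))
0.122 178 [ 0.572  -0.0959  0.127 ] (array([ 0.5645, -0.1054,  0.122 ]), array([ 0.5746, -0.0881,  0.132 ]))
0.132 165 [ 0.5721 -0.0956  0.1363] (array([ 0.5667, -0.1056,  0.1321]), array([ 0.5746, -0.0881,  0.1399]))
0.14 643 [ 0.5666 -0.0965  0.1435] (array([ 0.5574, -0.1056,  0.14  ]), array([ 0.5748, -0.0881,  0.1459]))
top in tool [-0.0207  0.0056  0.0078]
```

The crank stands exactly vertical: its centre is at (0.566, -0.097) and its top at 0.1435, so it is latched. I'll turn the tool half a turn back above the grip, so the wrist can follow the whole winding.

```bash
python3 -m creep '[[[-0.024,0.006,0,0,0,-0.12,0.5],[-0.024,0.006,0,0,0,-0.24,0.5],[-0.024,0.006,0,0,0,-0.36,0.5],[-0.024,0.006,0,0,0,-0.48,0.5],[-0.024,0.006,0,0,0,-0.6,0.5]]]'
python3 -m creep '[[[0,0,0,0,0,-0.12,0.5],[0,0,0,0,0,-0.24,0.5],[0,0,0,0,0,-0.36,0.5],[0,0,0,0,0,-0.48,0.5],[0,0,0,0,0,-0.6,0.5]]]'
python3 -m creep '[[[0,0,0,0,0,-0.12,0.5],[0,0,0,0,0,-0.24,0.5],[0,0,0,0,0,-0.36,0.5],[0,0,0,0,0,-0.48,0.5],[0,0,0,0,0,-0.6,0.5]]]'
python3 -m creep '[[[0,0,0,0,0,-0.12,0.5],[0,0,0,0,0,-0.24,0.5],[0,0,0,0,0,-0.36,0.5],[0,0,0,0,0,-0.48,0.5],[0,0,0,0,0,-0.6,0.5]]]'
python3 -m creep '[[[0,0,0,0,0,-0.12,0.5],[0,0,0,0,0,-0.24,0.5],[0,0,0,0,0,-0.36,0.5],[0,0,0,0,0,-0.48,0.5],[0,0,0,0,0,-0.6,0.5]]]'
python3 -m creep '[[[0,0,0,0,0,-0.12,0.7],[0,0,0,0,0,-0.142,0.7],[0,0,0,0,0,-0.142,0.7],[0,0,0,0,0,-0.142,0.7]]]'
python3 - <<'E'
from h import *
s=manip.read_state();print(np.array(s["joint_pos"]).round(2),s["grip_width"])
R=np.array(s["eef_rot"]);print(R.T@(np.array([.566,-.0968,.078])-s["eef_pos"]),R.round(3))
E
```

```text
t: 8.35
eef_pos: [0.5791, -0.1, 0.1601]
eef_rot: [[0.742, 0.67, 0.01], [0.67, -0.742, 0.0], [0.008, 0.006, -1.0]]
contact_force: [1.0, -0.3, -0.7]
grip_width: 0.043
finger_force: 0.0
t: 8.77
eef_pos: [0.5794, -0.0999, 0.16]
eef_rot: [[0.234, 0.972, 0.01], [0.972, -0.234, 0.001], [0.003, 0.009, -1.0]]
contact_force: [-0.3, -1.3, -0.1]
grip_width: 0.0426
finger_force: 0.0
t: 9.18
eef_pos: [0.5794, -0.0999, 0.16]
eef_rot: [[-0.356, 0.935, 0.01], [0.935, 0.356, 0.001], [-0.003, 0.009, -1.0]]
contact_force: [-0.2, -0.1, -0.0]
grip_width: 0.0429
finger_force: 0.0
t: 9.6
eef_pos: [0.5794, -0.0999, 0.16]
eef_rot: [[-0.821, 0.57, 0.01], [0.571, 0.821, 0.001], [-0.008, 0.006, -1.0]]
contact_force: [0.2, -0.0, 0.1]
grip_width: 0.0428
finger_force: 0.0
t: 10.02
eef_pos: [0.5794, -0.0999, 0.16]
eef_rot: [[-1.0, 0.007, 0.01], [0.007, 1.0, 0.001], [-0.01, 0.001, -1.0]]
contact_force: [-0.3, 0.5, 0.1]
grip_width: 0.0426
finger_force: 0.0
t: 10.35
eef_pos: [0.5778, -0.0997, 0.1594]
eef_rot: [[-0.992, -0.126, 0.009], [-0.126, 0.992, 0.001], [-0.009, -0.0, -1.0]]
contact_force: [-0.5, -0.7, 0.0]
grip_width: 0.0261
finger_force: 0.0
[-0.29  0.19  0.19  1.56  0.   -0.41] 0.0261037475828022
[0.01201879 0.0044237  0.08128469] [[-0.992 -0.126  0.009]
 [-0.126  0.992  0.001]
 [-0.009 -0.    -1.   ]]
```

```bash
python3 -m creep '[[[0.012,0.004,0,0,0,0,0.6],[0.012,0.004,0.02,0,0,0,0.6],[0.012,0.004,0.03,0,0,0,0.6],[0.012,0.004,0.03,0,0,0,0.6]]]'
python3 - <<'E'
from h import *
s=manip.read_state();R=np.array(s["eef_rot"]);print(s["eef_pos"],R.T@(np.array([.566,-.0968,.068])-s["eef_pos"]))
f=grab_frame("wrist");save(f,"w7.png",(160,60,500,400),1.5)
E
```

```text
t: 10.68
eef_pos: [0.5626, -0.0966, 0.1258]
eef_rot: [[-0.992, -0.127, 0.003], [-0.127, 0.992, 0.003], [-0.003, 0.002, -1.0]]
contact_force: [-1.3, -1.0, -0.2]
grip_width: 0.0343
finger_force: 0.0
[ 0.56255082 -0.09661557  0.12582247] [-0.00321779 -0.00074651  0.05783129]
```

View pics/w7.png

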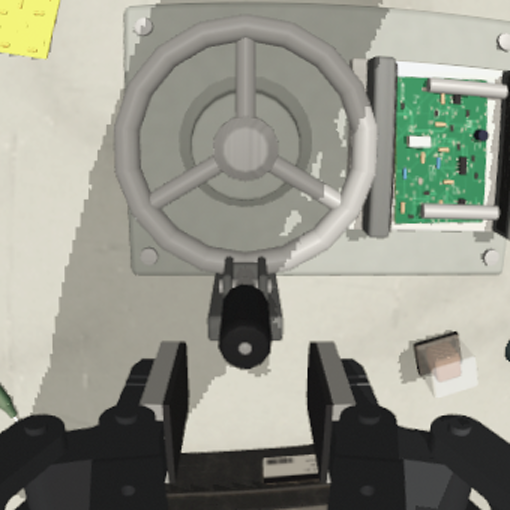

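The grip end at (245,348) is centred between the pads, and the wheel hub is at (245,148). I'll descend and close to a loose cage of about 21 mm.

```bash
python3 -m creep '[[[-0.003,-0.001,0.02,0,0,0,0.6],[-0.003,-0.001,0.04,0,0,0,0.6],[-0.003,-0.001,0.057,0,0,0,0.6],[-0.003,-0.001,0.057,0,0,0,0.6]]]'
python3 -m creep '[[[0,0,0,0,0,0,0.76],[0,0,0,0,0,0,0.76],[0,0,0,0,0,0,0.76]]]'
python3 - <<'E'
import numpy as np
# wheel turn a: point at radius .056; tool at a=0: x=-u (inward), y=+t, z down. cw turn = + about tool z
r=.056
for n,dg in(("5x5",(5,10,15,20,25)),("6",(6,12,18,24,30))):
    for d in dg:
        a=np.radians(d);print(n,d,"x %.4f y %.4f rz %.3f"%(r*(1-np.cos(a)),-r*np.sin(a),a))
E
```

```text
t: 11.07
eef_pos: [0.5653, -0.097, 0.0683]
eef_rot: [[-0.992, -0.127, 0.001], [-0.127, 0.992, 0.003], [-0.002, 0.003, -1.0]]
contact_force: [-0.9, -0.8, -0.1]
grip_width: 0.0342
finger_force: 0.0
t: 11.32
eef_pos: [0.569, -0.0981, 0.0741]
eef_rot: [[-0.992, -0.128, 0.011], [-0.128, 0.992, 0.0], [-0.011, -0.001, -1.0]]
contact_force: [1.4, 0.2, 0.9]
grip_width: 0.0206
finger_force: 0.1
5x5 5 x 0.0002 y -0.0049 rz 0.087
5x5 10 x 0.0009 y -0.0097 rz 0.175
5x5 15 x 0.0019 y -0.0145 rz 0.262
5x5 20 x 0.0034 y -0.0192 rz 0.349
5x5 25 x 0.0052 y -0.0237 rz 0.436
6 6 x 0.0003 y -0.0059 rz 0.105
6 12 x 0.0012 y -0.0116 rz 0.209
6 18 x 0.0027 y -0.0173 rz 0.314
6 24 x 0.0048 y -0.0228 rz 0.419
6 30 x 0.0075 y -0.0280 rz 0.524
```

```bash
python3 -m creep '[[[0.0002,-0.0049,0,0,0,0.087,0.76],[0.0009,-0.0097,0,0,0,0.175,0.76],[0.0019,-0.0145,0,0,0,0.262,0.76],[0.0034,-0.0192,0,0,0,0.349,0.76],[0.0052,-0.0237,0,0,0,0.436,0.76]]]'
python3 - <<'E'
from h import *
s=manip.read_state();p=s["eef_pos"][:2]-np.array([.510,-.104]);R=s["eef_rot"];print(np.hypot(*p),7.4-np.degrees(np.arctan2(p[1],p[0])),"tool",7.4-np.degrees(np.arctan2(-R[1][0],-R[0][0])))
E
```

```text
t: 11.73
eef_pos: [0.567, -0.1215, 0.0741]
eef_rot: [[-0.952, 0.307, 0.011], [0.307, 0.952, 0.002], [-0.01, 0.005, -1.0]]
contact_force: [0.0, 2.0, 0.1]
grip_width: 0.0202
finger_force: 1.0
0.05960678270711009 24.50158178994807 tool 25.253211498152965
```

Tracking well. Continuing.

```bash
python3 -m creep '[[[0.001,-0.0059,0,0,0,0.105,0.76],[0.0032,-0.0116,0,0,0,0.209,0.76],[0.0057,-0.0173,0,0,0,0.314,0.76],[0.0078,-0.0228,0,0,0,0.419,0.76],[0.0105,-0.028,0,0,0,0.524,0.76]]]'
python3 -m creep '[[[0.0003,-0.0059,0,0,0,0.105,0.76],[0.0012,-0.0116,0,0,0,0.209,0.76],[0.0027,-0.0173,0,0,0,0.314,0.76],[0.0048,-0.0228,0,0,0,0.419,0.76],[0.0075,-0.028,0,0,0,0.524,0.76]]]'
python3 - <<'E'
from h import *
s=manip.read_state();p=s["eef_pos"][:2]-np.array([.510,-.104]);R=s["eef_rot"];print(np.hypot(*p),7.4-np.degrees(np.arctan2(p[1],p[0])),"tool",7.4-np.degrees(np.arctan2(-R[1][0],-R[0][0])))
E
```

```text
t: 12.15
eef_pos: [0.549, -0.1454, 0.074]
eef_rot: [[-0.67, 0.742, 0.013], [0.742, 0.67, 0.001], [-0.008, 0.01, -1.0]]
contact_force: [1.7, 1.0, 0.2]
grip_width: 0.0205
finger_force: 1.1
t: 12.57
eef_pos: [0.5235, -0.1593, 0.074]
eef_rot: [[-0.208, 0.978, 0.014], [0.978, 0.208, -0.0], [-0.003, 0.013, -1.0]]
contact_force: [2.5, 0.6, -0.2]
grip_width: 0.0206
finger_force: 1.1
0.05692408147528133 83.63579290208186 tool 85.37475398511575
```

```bash
python3 -m creep '[[[0.0003,-0.0059,0,0,0,0.105,0.76],[0.0012,-0.0116,0,0,0,0.209,0.76],[0.0027,-0.0173,0,0,0,0.314,0.76],[0.0048,-0.0228,0,0,0,0.419,0.76],[0.0075,-0.028,0,0,0,0.524,0.76]]]'
python3 -m creep '[[[0.0003,-0.0059,0,0,0,0.105,0.76],[0.0012,-0.0116,0,0,0,0.209,0.76],[0.0027,-0.0173,0,0,0,0.314,0.76],[0.0048,-0.0228,0,0,0,0.419,0.76],[0.0075,-0.028,0,0,0,0.524,0.76]]]'
python3 - <<'E'
from h import *
s=manip.read_state();p=s["eef_pos"][:2]-np.array([.510,-.104]);R=s["eef_rot"];print(np.hypot(*p),7.4-np.degrees(np.arctan2(p[1],p[0])),"tool",7.4-np.degrees(np.arctan2(-R[1][0],-R[0][0])),np.round(s["joint_pos"],2))
E
```

```text
t: 12.98
eef_pos: [0.4947, -0.1585, 0.074]
eef_rot: [[0.309, 0.951, 0.014], [0.951, -0.309, -0.001], [0.003, 0.014, -1.0]]
contact_force: [1.8, -0.2, 0.7]
grip_width: 0.0207
finger_force: 1.1
t: 13.4
eef_pos: [0.4702, -0.1432, 0.0739]
eef_rot: [[0.744, 0.668, 0.014], [0.668, -0.744, -0.003], [0.009, 0.011, -1.0]]
contact_force: [1.0, -1.8, 0.7]
grip_width: 0.0207
finger_force: 1.1
0.0558279774578295 142.85181934791197 tool 145.45188060301294 [-0.43 -0.05 -0.23  1.37  0.    1.97]
```

```bash
python3 -m creep '[[[0.0003,-0.0059,0,0,0,0.105,0.76],[0.0012,-0.0116,0,0,0,0.209,0.76],[0.0027,-0.0173,0,0,0,0.314,0.76],[0.0048,-0.0228,0,0,0,0.419,0.76],[0.0075,-0.028,0,0,0,0.524,0.76]]]'
python3 -m creep '[[[0.0001,-0.003,0,0,0,0.05,0.76],[0.0003,-0.006,0,0,0,0.1,0.76],[0.0006,-0.0085,0,0,0,0.14,0.76],[0.0006,-0.0085,0,0,0,0.14,0.76]]]'
python3 - <<'E'
from h import *
s=manip.read_state();p=s["eef_pos"][:2]-np.array([.510,-.104]);R=s["eef_rot"];print(np.hypot(*p),7.4-np.degrees(np.arctan2(p[1],p[0])),"tool",7.4-np.degrees(np.arctan2(-R[1][0],-R[0][0])))
E
```

```text
t: 13.82
eef_pos: [0.4567, -0.1175, 0.0739]
eef_rot: [[0.978, 0.206, 0.013], [0.206, -0.978, -0.003], [0.012, 0.006, -1.0]]
contact_force: [-0.4, -2.4, 0.2]
grip_width: 0.0205
finger_force: 1.1
t: 14.15
eef_pos: [0.4554, -0.1096, 0.0738]
eef_rot: [[0.997, 0.073, 0.013], [0.073, -0.997, -0.004], [0.012, 0.005, -1.0]]
contact_force: [1.1, -4.4, 3.9]
grip_width: 0.0209
finger_force: 2.0
0.05483879532086875 181.53387167269236 tool 183.2273687066875
```

Force is rising near 181.5°. I'll push a few millimetres more to confirm the stop.

```bash
python3 -m creep '[[[0,-0.002,0,0,0,0,0.76],[0,-0.004,0,0,0,0,0.76],[0,-0.004,0,0,0,0,0.76],[0,-0.004,0,0,0,0,0.76]]]'
python3 -m creep '[[[0,-0.003,0,0,0,0,0.76],[0,-0.003,0,0,0,0,0.76],[0,-0.003,0,0,0,0,0.76]]]'
```

```text
t: 14.48
eef_pos: [0.4556, -0.1091, 0.0739]
eef_rot: [[0.997, 0.073, 0.013], [0.073, -0.997, -0.011], [0.012, 0.012, -1.0]]
contact_force: [-0.1, -11.5, 1.1]
grip_width: 0.0205
finger_force: 5.8
t: 14.73
eef_pos: [0.4557, -0.1088, 0.074]
eef_rot: [[0.997, 0.071, 0.013], [0.071, -0.997, -0.016], [0.012, 0.017, -1.0]]
contact_force: [2.2, -17.1, 0.1]
grip_width: 0.0205
finger_force: 8.5
```

The stop is firm: force rises to 17 N with no motion. I'll relieve it, open, retreat up and look.

```bash
python3 -m creep '[[[0,0.007,0,0,0,0,0.76],[0,0.007,0,0,0,0,0.6],[0,0.007,0,0,0,0,0.55],[0,0.007,0,0,0,0,0.55]]]'
python3 -m creep '[[[0,0,-0.02,0,0,0,0.55],[0,0,-0.05,0,0,0,0.55],[0,0,-0.08,0,0,0,0.55],[0,0,-0.11,0,0,0,0.55],[0,0,-0.11,0,0,0,0.55]]]'
python3 -m creep '[[[-0.04,0,-0.03,0,0,0,0.55],[-0.08,0,-0.03,0,0,0,0.55],[-0.08,0,-0.03,0,0,0,0.55]]]'
python3 - <<'E'
from h import *
f=grab_frame("wrist");save(f,"w8.png",(140,40,520,420),1.5)
E
```

```text
t: 15.07
eef_pos: [0.4533, -0.1067, 0.0712]
eef_rot: [[0.997, 0.074, 0.008], [0.074, -0.997, 0.003], [0.008, -0.002, -1.0]]
contact_force: [0.0, -0.2, 0.3]
grip_width: 0.0385
finger_force: 0.0
t: 15.48
eef_pos: [0.4557, -0.1079, 0.1879]
eef_rot: [[0.997, 0.075, 0.018], [0.075, -0.997, -0.002], [0.018, 0.003, -1.0]]
contact_force: [0.3, -0.2, 1.0]
grip_width: 0.0384
finger_force: 0.0
t: 15.73
eef_pos: [0.3687, -0.1125, 0.2122]
eef_rot: [[0.997, 0.074, 0.007], [0.074, -0.997, 0.001], [0.007, -0.0, -1.0]]
contact_force: [0.7, -0.6, -0.2]
grip_width: 0.0382
finger_force: 0.0
```

View pics/w8.png

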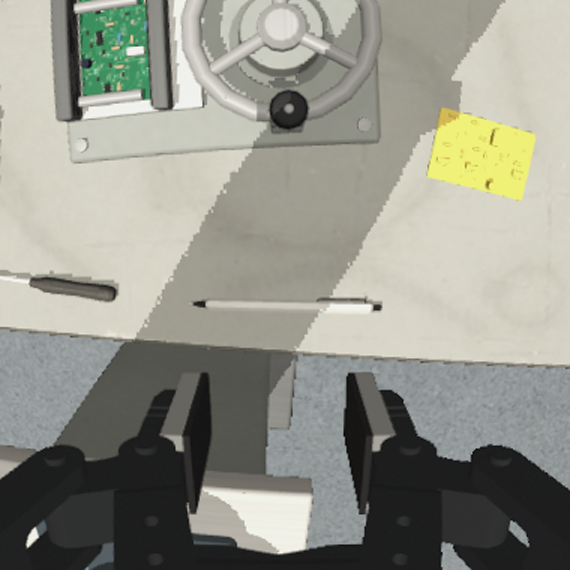

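The crank stands upright at (289,108), on the robot side of the wheel after half a turn. The jaw at (160,50) is closed against the flat green board at (115,45), and the gripper is clear. I'll hand in.

```bash
python3 -c "
from plant import order
print(order.hand_in())"
```

```text
the job is handed in; nothing more can be done
None
```

The job is handed in: the crank is latched upright, the wheel is wound half a turn clockwise to its stop, and the jaw is shut on the flat board. It took about 16 s of the 43 s, and the gripper is clear of everything.

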